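# Shut the organiser drawer and gather the sharpeners in the tray's pouring corner

## Task

The desk organiser's drawer has been left hanging open over the sorting tray: push it fully home until its catch seats. Then take the tray by its upright grip board, lift it clear of the desk and everything on it, tip it so that all five pencil sharpeners slide down into its cut-off pouring corner, and finish still holding it there, steady and clearly tilted, with no sharpener spilled and the pencil pot, notepad and sticky notes left where they are.

Things in the scene. Friction and masses are not known exactly. Their poses are not given: they have to be found in the camera images.
- unit: plywood desk organiser, fixed: 208 mm deep carcass (220 with the shut drawer's front), 260 wide, 150 high; an open bay below and one drawer above it. Origin: centre of its underside; its x axis points from the open front to the back, so the drawer slides out along its -x; y along its width. The carcass's front edge lies at x = -98 mm in this frame.
- drawer (a joint): how far the drawer is pulled out, m: 0 = fully home against its rigid stop, at most 0.150. Slides with about 1 N of drag; a sprung ball catch must be pushed over in the last 14 mm (about 6 N), and from about 5 mm it snaps the drawer home and keeps it there.
- drawer_front (a point): middle of the drawer front's outer face (the face to push on), 107 mm above the desk. The front is 256 mm wide, from 82 to 148 mm above the desk, with a 60 mm wide, 16 mm deep finger notch in the middle of its top edge. It lies 110 mm plus the joint's value in front (-x) of the organiser's origin. Its axes are the organiser's.
- tray: loose wooden sorting tray, about 220 g, 200 mm long (x), 150 wide (y), walls 45 high and 6 thick, floor 5 thick, smooth inside: sharpeners begin to slide at 11 to 17 degrees of tilt, along a wall somewhat later. Origin: centre of its underside; z up. The grip board is the end wall at -x; the pouring corner is at +x -y. Its +x end starts under the open drawer.
- tray_grip (a point): the place to pinch the grip board, in the middle of its width, at -94 mm x, 0 y, 72 mm z of the tray. The board is 12 mm thick along the tray's x; its raised middle part, 80 mm wide, stands from the tray's rim (45 mm) up to 90 mm. Pinch it from above, fingers closing along the tray's x.
- tray_pour (a point): on the tray's inner floor at the foot of the pouring corner's wall, at 75.8, -50.8, 5 mm of the tray. The pouring corner, far from the grip board, next to the organiser and on the robot's side, is cut off at 45 degrees (40 mm off each side) and closed by a lower wall, 28 mm high from the tray's underside.
- tray_low (a point): outside underside of the tray below the pouring corner's low wall, at 80, -55, 0 mm of the tray.
- sharp1: one of five alike metal wedge pencil sharpeners, 25 x 15 x 11 mm, 15 g, loose on the tray's floor; origin: centre of its underside; x along its length.
- sharp2: one of five alike metal wedge pencil sharpeners, 25 x 15 x 11 mm, 15 g, loose on the tray's floor; origin: centre of its underside; x along its length.
- sharp3: one of five alike metal wedge pencil sharpeners, 25 x 15 x 11 mm, 15 g, loose on the tray's floor; origin: centre of its underside; x along its length.
- sharp4: one of five alike metal wedge pencil sharpeners, 25 x 15 x 11 mm, 15 g, loose on the tray's floor; origin: centre of its underside; x along its length.
- sharp5: one of five alike metal wedge pencil sharpeners, 25 x 15 x 11 mm, 15 g, loose on the tray's floor; origin: centre of its underside; x along its length.
- pencil_pot: bystander: white ceramic pot of pencils, 76 mm across, 95 high, pencils to 180 mm; origin: centre of its underside.
- notepad: bystander: spiral notepad lying flat, 150 x 100 x 12 mm; origin: centre of its underside, x along its length.
- sticky_notes: bystander: block of sticky notes, 76 x 76 x 30 mm; origin: centre of its underside.
There are look-alikes about, which are no part of the job. Of the things like the tray, leave any that is purple or yellow; of the rest the larger one is meant.

How it is judged:
On the way, in this order (a step that is already met when the one before it is completed fails the run):
1. the drawer is pushed home and seated at its catch (value of joint drawer below 0.003 m), for 0.2 s.
2. the tray is lifted clear of the desk by the gripper (height (world z) of tray_low above 0.02 m and contact force between tray and unit below 0.2 N and contact force between tray and pencil_pot below 0.2 N and contact force between tray and notepad below 0.2 N and contact force between tray and sticky_notes below 0.2 N and contact force between the fingers and tray above 2 N), for 0.2 s.
At the end, for the whole second after the job is handed in: Drawer within 3 mm of its stop; tray held by the fingers alone, its pouring corner over 20 mm above the desk, touching no other thing, tilted 15 to 52 degrees and still; all five sharpeners at rest in it, each origin within 80 mm of the foot of the pouring corner's wall (all of step 2 and value of joint drawer below 0.003 m and angle between tray's own z axis and vertical between 0.26 and 0.9 rad and linear speed of each of tray, sharp1, sharp2, sharp3, sharp4, sharp5 below 0.03 m/s and distance between each of sharp1, sharp2, sharp3, sharp4, sharp5 and tray_pour below 0.08 m); the arm keeps its last pose, push and grip.
It fails at once if the pencil pot is shoved more than 30 mm or tipped (distance of pencil_pot from where it was at the start of the episode above 0.03 m or angle between pencil_pot's own z axis and vertical above 0.35 rad).
It fails at once if the notepad is shoved more than 30 mm or tipped (distance of notepad from where it was at the start of the episode above 0.03 m or angle between notepad's own z axis and vertical above 0.35 rad).
It fails at once if the sticky notes is shoved more than 30 mm or tipped (distance of sticky_notes from where it was at the start of the episode above 0.03 m or angle between sticky_notes's own z axis and vertical above 0.35 rad).
It also fails if it takes over 58 s, if anything falls off the work surface, if the arm or the gripper's body presses on something with over 40 N, if the wrist force passes 120 N, or if a joint passes its speed limit or range.

## Robot

A 6-joint arm with a two-finger parallel gripper is mounted at the origin on the work surface. World frame = base frame: x ahead of the robot, y to its left, z up, the work surface at z = 0. Lengths are in m, angles in rad, forces in N, time in s.
With the tool pointing down it reaches from about 0.35 to 0.775 m from the base axis. Payload 7.3 kg.
Tool frame: the origin (TCP) lies at the very end of the fingers, on their centre line; the grasp point (between the pads) lies 19 mm behind it (env.grip_point_offset is the distance from the TCP to the grasp point, in m); z points along the fingers, y is the direction in which the jaws open and shut (so a half turn about z gives the same grasp; the last joint's range is limited). The gripper opens to 92 mm and grips with 3 to 60 N. Pads are 19 mm wide; open, the fingers measure 130 mm over their backs; the gripper's body (75 mm by 190 mm) begins 47 mm behind the grasp point.
Start: joints at [1.071, 0.342, 1.524, -0, 1.275, -0.146], TCP at [0.182, 0.493, 0.227] pointing down, gripper open.
Joint ranges: [-2.53, 2.53], [-0.77, 2.02], [0.04, 2.7], [-1, 4.14], [0.28, 2.66], [-3.11, 3.11]. Speed limits (rad/s): [2.57, 2.57, 3.14, 3.14, 3.14, 3.14].

## Interface

Orientations are given as a 3x3 rotation matrix whose columns are the frame's x, y, z axes.
In Python, from rig import env gives the robot as it stands. The module is installed in compiled form; this text tells all that it offers.
- The arm moves only by the tool drive_tool, never from a script. Its argument "series" is a list of rows, each a list of 7 numbers: the shift along the tool's x, y, z scaled (see below), then the turn, a rotation vector about the tool's x, y, z scaled (see below), then the opening, from -1 (shut) to 1 (fully open). A call has 1 to 10 rows; each row is the pose to reach, as a shift and turn from the pose commanded when the call began, along the tool's axes at that moment, turning the shorter way round; what a row does not reach only later rows make up. The controller multiplies each number of a shift by 0.15 m and each number of a turn by 180 degrees. A row lasts 1/12 s, in which the tool goes at most 41.7 mm and 7.16 degrees, less where a joint would pass 70% of its speed; a pose out of reach is approached as far as the arm can. A call with a number of a shift or a turn outside -1 to 1 is refused whole. A call with a gripper value outside its range is refused whole. The fingers move at their own pace and stop on an object; "newtons" is the grip in N (left out, the last holds). Time passes only in rows, so rows that repeat a pose let the fingers close. It gives the time, the measured TCP pose, the force and the opening at its end, in the units of the state.
- env.observe(): the state, without advancing time (a new reading comes with each control period).
- env.get_image(name): name is "scene" or "top" or "wrist"; returns a dict with "image" (420x560x3 uint8, red, green, blue), "z_map" (420x560 float32, m along the optical axis (not along the pixel's ray), 0 where there is no reading), "fx", "fy", "cx", "cy" (pixels), "position" and "orientation" of the camera in the world. Camera axes: x right, y down, z forward; pixel columns grow to the right and rows downward; lengths in m; the calibration is good to about 2 mm. A picture is of the moment at which its call begins.
- env.finish_job(): hands the job in, once; it reports no verdict.
Trained networks look in the newest picture that a camera, given by its name, has taken for a name from the list of things; names that differ only in an ending like _2 or _b are one class to them, and where a whole thing is asked for, a point or a joint stands for the part that bears it (a point fixed in the world has none). Each returns a list of dicts, best first, with "conf" (0 to 1); they miss things now and then, are a little off and sometimes report something else, mostly with a low value. They report only what shows in the picture. A call takes as long as a camera call. They do not tell look-alikes from the thing itself.
- env.spot_in(camera, target): "bbox" ([left, top, width, height] in pixels, round what is visible of it).
- env.pinpoint(camera, target): "position" ([column, row] in pixels: a listed point, or the origin of a listed thing).
The state is a dict: "time_s": time; "joint_pos": joint angles; "joint_vel": joint speeds; "tau": joint torques, N m; "eef_pos": TCP position; "orientation": TCP orientation; "contact_force": force on the tool from outside, world axes, zero at the start; "ft_torque": the same for the moment, N m; "opening": opening from 0.0 (shut) to 1.0 (fully open).
Only numpy, scipy, OpenCV 4.12 (cv2) and the standard library are available. Lean on these libraries where they do the work, as an engineer would, in place of code of your own. Each camera call takes 0.05 s, during which the arm holds its last target.

## Working session

There is one attempt and no reset: what is moved stays moved. The work goes in short steps, Python scripts to look and compute and a tool call to move; the robot and the scene stay as the last step left them, time stands still between calls to the robot, and variables do not carry over. Pictures are saved under pics/ and viewed, and the job is handed in when it is done.

Besides the shell and the picture viewer there is one more tool, called after ">>>" as name(argument=value, ...), one argument or row to a line, values as JSON. drive_tool: Moves the arm, as the interface text tells. Shifts and turns lie within -1 to 1; 1 stands for 0.15 m of shift or 180 degrees of turn. Its arguments: {"type":"object","properties":{"series":{"type":"array"},"newtons":{"type":"number"}},"required":["series"]}

```bash
mkdir -p pics; cat > h.py <<'E'
import numpy as np, cv2
from rig import env
def snap(n,tag):
    d=env.get_image(n); cv2.imwrite(f'pics/{n}_{tag}.png',d['image'][:,:,::-1]); np.savez(f'{n}_{tag}.npz',**d); return d
def w(d,u,v,z=None):
    z=d['z_map'][int(round(v)),int(round(u))] if z is None else z
    p=np.array([(u-d['cx'])/d['fx']*z,(v-d['cy'])/d['fy']*z,z])
    return d['position']+d['orientation']@p
def ray(d,u,v,h):
    r=d['orientation']@np.array([(u-d['cx'])/d['fx'],(v-d['cy'])/d['fy'],1.]); t=(h-d['position'][2])/r[2]
    return d['position']+t*r
E
python3 - <<'E'
from h import *
s=env.observe(); print({k:np.round(v,3) for k,v in s.items()})
for n in ['scene','top','wrist']:
    d=snap(n,'a'); print(n,d['position'],np.round(d['orientation'],3).tolist(),d['fx'])
H={'tray':0,'tray_grip':.072,'tray_pour':.005,'tray_low':0,'drawer_front':.107,'unit':0,'pencil_pot':0,'notepad':0,'sticky_notes':0,'sharp1':.005}
for n in ['scene','top']:
    d=env.get_image(n)
    for t in H:
        for r in env.pinpoint(n,t)[:5]:
            print(n,t,round(r['conf'],2),np.round(r['position']),np.round(ray(d,*r['position'],H[t]),3))
E
```

```text
{'time_s': np.float64(0.0), 'joint_pos': array([ 1.071,  0.343,  1.525, -0.   ,  1.275, -0.146]), 'joint_vel': array([-0.001,  0.001,  0.001, -0.001,  0.   , -0.   ]), 'tau': array([  0.   , -43.124, -24.422,   0.072,   0.056,  -0.   ]), 'eef_pos': array([0.182, 0.492, 0.226]), 'orientation': array([[-0.938,  0.346, -0.001],
       [ 0.346,  0.938, -0.001],
       [ 0.   , -0.002, -1.   ]]), 'contact_force': array([-0.68 , -0.17 ,  0.051]), 'ft_torque': array([-0.073,  0.068,  0.023]), 'opening': np.float64(1.0)}
scene [1.24656479 0.14563487 0.80415184] [[-0.188, 0.674, -0.714], [0.982, 0.13, -0.136], [0.001, -0.727, -0.687]] 430.7800608413874
top [ 0.43067739 -0.00333069  1.01647114] [[-0.009, -0.994, 0.109], [-1.0, 0.012, 0.019], [-0.02, -0.109, -0.994]] 420.36895131683553
wrist [0.11123943 0.5189726  0.38454672] [[0.346, 0.901, 0.261], [0.938, -0.332, -0.098], [-0.002, 0.279, -0.96]] 330.991814161427
scene tray 0.96 [396. 189.] [0.251 0.289 0.   ]
scene tray 0.88 [198. 186.] [ 0.347 -0.277  0.   ]
scene tray 0.78 [248. 290.] [ 0.678 -0.043  0.   ]
scene tray 0.58 [297. 222.] [0.44
[... 1849 characters left out ...]
y_low 0.72 [124. 354.] [0.213 0.389 0.   ]
top tray_low 0.59 [422. 314.] [ 0.301 -0.315  0.   ]
top tray_low 0.4 [278. 162.] [0.672 0.023 0.   ]
top drawer_front 0.82 [311. 161.] [ 0.647 -0.054  0.107]
top unit 0.78 [400. 184.] [ 0.611 -0.274  0.   ]
top unit 0.61 [188. 165.] [0.666 0.246 0.   ]
top pencil_pot 0.92 [165. 256.] [0.442 0.298 0.   ]
top notepad 0.55 [185. 161.] [0.677 0.252 0.   ]
top sticky_notes 0.57 [290. 112.] [ 0.796 -0.008  0.   ]
top sharp1 0.62 [279. 139.] [0.727 0.019 0.005]
top sharp1 0.62 [295. 164.] [ 0.663 -0.021  0.005]
top sharp1 0.61 [297. 147.] [ 0.706 -0.025  0.005]
top sharp1 0.51 [276. 162.] [0.669 0.027 0.005]
top sharp1 0.38 [281. 179.] [0.628 0.015 0.005]
```

View pics/scene_a.png

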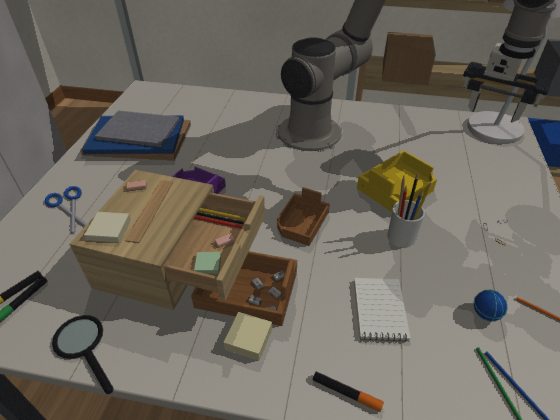

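View pics/top_a.png

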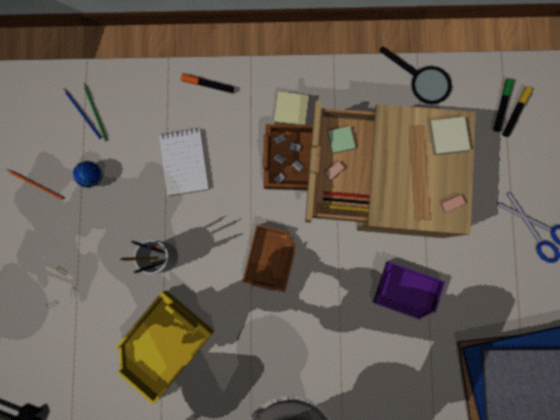

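The scene view shows the organiser around (150,250) px. Its drawer is open over the brown tray with sharpeners at (248,288) px. The brown tray at (300,215) px is smaller and the purple and yellow ones are decoys. The pot is at (405,220), the notepad at (380,308) and the sticky notes at (250,335). Next I'll measure the geometry from depth.

```bash
python3 - <<'E'
from h import *
def cloud(f):
    d=np.load(f); Z=d['z_map']; v,u=np.mgrid[:Z.shape[0],:Z.shape[1]]
    P=np.stack([(u-d['cx'])/d['fx']*Z,(v-d['cy'])/d['fy']*Z,Z],-1).reshape(-1,3)
    W=P@d['orientation'].T+d['position']; return W[Z.ravel()>0]
for n in ['top','scene']:
    W=cloud(f'{n}_a.npz')
    def sel(x0,x1,y0,y1,z0,z1):
        return W[(W[:,0]>x0)&(W[:,0]<x1)&(W[:,1]>y0)&(W[:,1]<y1)&(W[:,2]>z0)&(W[:,2]<z1)]
    def rect(p,l):
        if len(p)<10: print(l,len(p));return
        r=cv2.minAreaRect((p[:,:2]*1000).astype(np.float32)); print(n,l,len(p),np.round(r[0],1),np.round(r[1],1),round(r[2],2),'z',np.round(np.percentile(p[:,2],[5,50,95]),3))
    rect(sel(.45,.8,-.42,-.16,.145,.156),'carcass')
    rect(sel(.45,.8,-.085,-.02,.135,.156),'front top')
    rect(sel(.55,.8,0.02,.1,.08,.1),'board top')
    rect(sel(.55,.8,-.045,.1,.04,.1),'rim')
    rect(sel(.74,.9,-.06,.06,.02,.04),'sticky')
    rect(sel(.55,.8,.17,.33,.006,.02),'pad')
    rect(sel(.35,.55,.2,.38,.03,.2),'pot')
    b=sel(.62,.73,-.06,.1,.006,.1); print(n,'max y at board', np.round(np.percentile(b[b[:,2]>.05][:,1],[0,5,50,95,100]),3))
E
```

```text
top carcass 10856 [ 620.  -281.3] [209.5 261.2] 84.43 z [0.147 0.15  0.153]
top front top 678 [641.1 -61.3] [ 42.6 254.4] 89.36 z [0.135 0.147 0.15 ]
top board top 189 [677.8  48.8] [12.1 79.1] 87.44 z [0.085 0.089 0.092]
top rim 589 [656.6   5.9] [101.5 193.5] 89.89 z [0.042 0.046 0.091]
top sticky 1080 [791.6  -7.8] [99.9 99.9] 1.93 z [0.026 0.03  0.034]
top pad 2532 [685.8 259. ] [179.3 107.2] 9.32 z [0.009 0.012 0.015]
top pot 1028 [415.  302.9] [ 74.5 128.3] 88.48 z [0.036 0.085 0.171]
top max y at board [-0.058  0.042  0.047  0.054  0.056]
scene carcass 6778 [ 620.2 -282.1] [211.3 264.6] 84.56 z [0.148 0.15  0.153]
scene front top 609 [641.8 -66.9] [ 44.5 258.3] 87.14 z [0.136 0.147 0.149]
scene board top 184 [681.5  48. ] [12.3 79.2] 87.97 z [0.084 0.089 0.091]
scene rim 737 [653.1   4.9] [102.2 203.7] 88.74 z [0.041 0.046 0.09 ]
scene sticky 1612 [794.1  -2. ] [ 96.7 111.3] 2.65 z [0.023 0.029 0.034]
scene pad 2827 [674.  253.8] [157.8 103.3] 8.64 z [0.009 0.012 0.014]
scene pot 1403 [418.  305.1] [ 74.8 126.8] 81.89 z [0.038 0.085 0.169]
scene max y at board [-0.06  -0.057  0.046  0.055  0.056]
```

```bash
cat >> h.py <<'E'
from scipy.spatial.transform import Rotation as Ro
def plan(p,R=None):
    s=env.observe(); C=np.array(s['orientation']); d=C.T@(np.array(p)-s['eef_pos'])/.15
    t=np.zeros(3) if R is None else Ro.from_matrix(C.T@R).as_rotvec()/np.pi
    k=max(1,np.abs(d).max()); print('shift',np.round(d,3),'turn',np.round(t,3),'turn rows',round(np.linalg.norm(t)*180/7.16,1)); return d,t
def down(yaw):
    a=np.radians(yaw); y=np.array([np.cos(a),np.sin(a),0]); z=np.array([0,0,-1.]); return np.stack([np.cross(y,z),y,z],1)
E
python3 - <<'E'
from h import *
plan([.645,-.02,.25],down(-5.5))
E
```

```text
shift [-4.08  -2.135 -0.155] turn [ 0.    -0.     0.418] turn rows 10.5
```

>>> drive_tool(
  series=[
    [-0.25,-0.12,-0.2,0,0,0.05,-1],
    [-0.5,-0.25,-0.2,0,0,0.1,-1],
    [-0.75,-0.4,-0.2,0,0,0.15,-1],
    [-1,-0.5,-0.2,0,0,0.2,-1],
    [-1,-0.5,-0.2,0,0,0.24,-1],
    [-1,-0.5,-0.2,0,0,0.28,-1],
    [-1,-0.5,-0.2,0,0,0.32,-1],
    [-1,-0.5,-0.2,0,0,0.36,-1],
    [-1,-0.5,-0.2,0,0,0.4,-1],
    [-1,-0.5,-0.2,0,0,0.418,-1],
  ],
)

```text
time_s: 2.08
eef_pos: [0.2967, 0.3701, 0.2568]
orientation: [[0.039, 0.999, 0.0], [0.999, -0.039, 0.0], [0.0, 0.0, -1.0]]
contact_force: [-0.0, -0.7, 0.1]
opening: 0.323
```

```bash
python3 - <<'E'
from h import *
print(env.observe()['eef_pos'],env.observe()['joint_pos'])
plan([.645,-.02,.25],down(-5.5))
E
```

```text
[0.2967     0.37010312 0.25680246] [7.33251895e-01 2.24688370e-01 1.60320050e+00 2.97986156e-05
 1.31347808e+00 7.72666743e-01]
shift [-2.507  2.423  0.045] turn [ 0.    -0.     0.018] turn rows 0.5
```

>>> drive_tool(
  series=[
    [-0.2,0.2,0,0,0,0,-1],
    [-0.4,0.4,0,0,0,0.01,-1],
    [-0.6,0.6,0,0,0,0.018,-1],
    [-0.8,0.8,0,0,0,0.018,-1],
    [-1,1,0,0,0,0.018,-1],
  ],
)

```text
time_s: 2.5
eef_pos: [0.44, 0.2166, 0.2569]
orientation: [[0.089, 0.996, 0.0], [0.996, -0.089, 0.0], [0.0, 0.0, -1.0]]
contact_force: [0.3, 1.2, -0.4]
opening: 0.007
```

>>> drive_tool(
  series=[
    [-0.2,0.2,0,0,0,0,-1],
    [-0.4,0.4,0,0,0,0,-1],
    [-0.6,0.6,0,0,0,0,-1],
    [-0.8,0.8,0,0,0,0,-1],
    [-1,1,0,0,0,0,-1],
  ],
)

```text
time_s: 2.92
eef_pos: [0.5735, 0.0563, 0.2568]
orientation: [[0.09, 0.996, 0.0], [0.996, -0.09, 0.0], [0.0, 0.0, -1.0]]
contact_force: [0.1, 0.9, 0.7]
opening: 0.003
```

```bash
python3 - <<'E'
from h import *
print(env.observe()['eef_pos'],env.observe()['joint_pos'])
plan([.645,-.022,.108],down(-5.5))
E
```

```text
[0.57354608 0.05627724 0.25678899] [-3.52619244e-02  4.17150651e-01  1.32575027e+00  1.99151259e-04
  1.39842007e+00  5.44866870e-02]
shift [-0.477  0.521  0.992] turn [ 0.    -0.     0.002] turn rows 0.0
```

>>> drive_tool(
  series=[
    [-0.16,0.18,0,0,0,0,-1],
    [-0.32,0.35,0,0,0,0,-1],
    [-0.46,0.52,0,0,0,0,-1],
    [-0.46,0.52,0.2,0,0,0,-1],
    [-0.46,0.52,0.4,0,0,0,-1],
    [-0.46,0.52,0.6,0,0,0,-1],
    [-0.46,0.52,0.8,0,0,0,-1],
    [-0.46,0.52,0.99,0,0,0,-1],
    [-0.46,0.52,0.99,0,0,0,-1],
  ],
)

```text
time_s: 3.67
eef_pos: [0.6404, -0.0171, 0.1018]
orientation: [[0.09, 0.996, -0.011], [0.996, -0.09, 0.002], [0.001, -0.011, -1.0]]
contact_force: [-0.9, -0.5, -1.1]
opening: 0.009
```

```bash
python3 - <<'E'
from h import *
o=np.array([.6206,-.2754]);
print(env.observe()['eef_pos'])
e=np.array([.097,.995]); print((env.observe()['eef_pos'][:2]-o)@e)
plan([*(o+.1195*e),.108],down(-5.5))
snap('scene','b')
E
```

```text
[ 0.64035151 -0.01709031  0.10178226]
0.2589340380292964
shift [-0.93   0.029 -0.042] turn [-0.004 -0.     0.002] turn rows 0.1
```

View pics/scene_b.png

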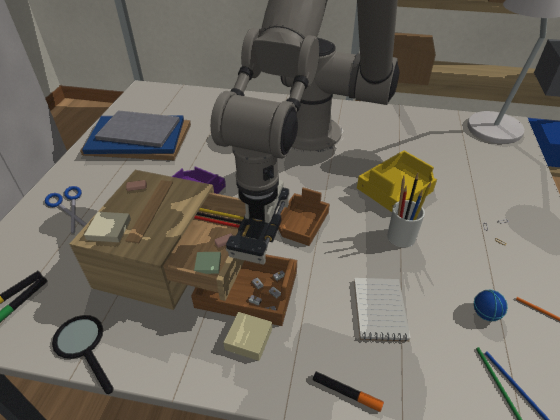

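The gripper is now just in front of the drawer front, at about (245,255) px. I'm starting the push.

>>> drive_tool(
  series=[
    [-0.06,0.01,-0.02,0,0,0,-1],
    [-0.12,0.01,-0.03,0,0,0,-1],
    [-0.19,0.02,-0.03,0,0,0,-1],
    [-0.26,0.02,-0.03,0,0,0,-1],
    [-0.33,0.02,-0.03,0,0,0,-1],
    [-0.4,0.02,-0.03,0,0,0,-1],
    [-0.47,0.02,-0.03,0,0,0,-1],
    [-0.54,0.02,-0.03,0,0,0,-1],
    [-0.61,0.03,-0.03,0,0,0,-1],
    [-0.68,0.03,-0.03,0,0,0,-1],
  ],
)

```text
time_s: 4.55
eef_pos: [0.6393, -0.1206, 0.1125]
orientation: [[0.09, 0.996, -0.0], [0.996, -0.09, 0.0], [0.0, -0.0, -1.0]]
contact_force: [-0.2, 1.2, 0.2]
opening: 0.005
```

```bash
python3 - <<'E'
from h import *
o=np.array([.6206,-.2754]);
e=np.array([.097,.995]); s=env.observe();print((s['eef_pos'][:2]-o)@e,s['contact_force'])
plan([*(o+.1195*e),.108],down(-5.5))
E
```

```text
0.15582355941518486 [-0.15823315  1.24416941  0.15948791]
shift [-0.242 -0.025  0.03 ] turn [-0.    -0.     0.002] turn rows 0.1
```

>>> drive_tool(
  series=[
    [-0.04,0,0,0,0,0,-1],
    [-0.08,0,0,0,0,0,-1],
    [-0.12,0,0,0,0,0,-1],
    [-0.15,0,0,0,0,0,-1],
    [-0.18,0,0,0,0,0,-1],
    [-0.2,0,0,0,0,0,-1],
    [-0.22,0,0,0,0,0,-1],
    [-0.24,0,0,0,0,0,-1],
    [-0.24,0,0,0,0,0,-1],
  ],
)

```text
time_s: 5.3
eef_pos: [0.6362, -0.1561, 0.1128]
orientation: [[0.09, 0.996, 0.0], [0.996, -0.09, -0.001], [-0.0, 0.0, -1.0]]
contact_force: [-0.4, -0.4, 0.5]
opening: 0.005
```

```bash
python3 - <<'E'
from h import *
o=np.array([.6206,-.2754]);
e=np.array([.097,.995]); s=env.observe();print((s['eef_pos'][:2]-o)@e,s['contact_force'],s['eef_pos'])
E
```

```text
0.12020449323501999 [-0.37206138 -0.42631934  0.53796987] [ 0.63624431 -0.15611659  0.11276643]
```

>>> drive_tool(
  series=[
    [-0.01,0,0,0,0,0,-1],
    [-0.02,0,0,0,0,0,-1],
    [-0.03,0,0,0,0,0,-1],
    [-0.03,0,0,0,0,0,-1],
  ],
)

```text
time_s: 5.63
eef_pos: [0.6362, -0.1564, 0.1128]
orientation: [[0.089, 0.996, 0.0], [0.996, -0.089, 0.005], [0.005, -0.0, -1.0]]
contact_force: [2.0, 12.9, 2.5]
opening: 0.005
```

```bash
python3 - <<'E'
from h import *
o=np.array([.6206,-.2754]);
e=np.array([.097,.995]); s=env.observe();print((s['eef_pos'][:2]-o)@e,s['contact_force'],s['eef_pos'])
snap('top','c')
E
```

```text
0.11990796623342877 [ 1.97800005 12.93221735  2.46679315] [ 0.63618257 -0.15640859  0.11283077]
```

View pics/top_c.png

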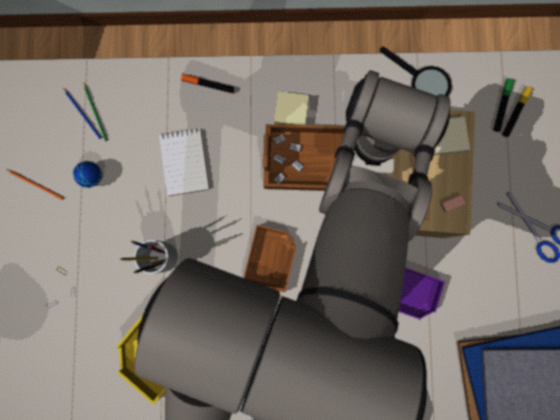

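The measured force is 13 N against the rigid stop at 119.9 mm, where 119.5 was expected, so the drawer is home. I'll back off, raise and re-measure the tray.

>>> drive_tool(
  series=[
    [0.1,0,0,0,0,0,-1],
    [0.3,0,-0.1,0,0,0,-1],
    [0.5,0,-0.3,0,0,0,-1],
    [0.6,0,-0.55,0,0,0,-1],
    [0.8,0,-0.8,0,0,0,0],
    [1,0,-1,0,0,0,0.5],
    [1,0,-1,0,0,0,0.5],
  ],
)

```text
time_s: 6.27
eef_pos: [0.6512, -0.006, 0.2696]
orientation: [[0.086, 0.996, 0.011], [0.996, -0.086, -0.0], [0.001, 0.011, -1.0]]
contact_force: [-0.0, 0.0, 0.3]
opening: 0.176
```

```bash
python3 - <<'E'
from h import *
print(env.observe()['eef_pos'])
plan([.675,.14,.26],down(87.5)); plan([.675,.14,.26],down(-92.5))
E
```

```text
[ 0.65121968 -0.00600364  0.26964116]
shift [0.983 0.074 0.066] turn [ 0.003  0.003 -0.513] turn rows 12.9
shift [0.983 0.074 0.066] turn [ 0.003 -0.003  0.487] turn rows 12.2
```

>>> drive_tool(
  series=[
    [0.1,0,0,0,0,0.04,1],
    [0.2,0,0,0,0,0.08,1],
    [0.3,0,0,0,0,0.12,1],
    [0.4,0,0,0,0,0.16,1],
    [0.5,0,0,0,0,0.2,1],
    [0.6,0,0,0,0,0.24,1],
    [0.7,0,0,0,0,0.28,1],
    [0.8,0,0,0,0,0.32,1],
    [0.9,0,0,0,0,0.36,1],
    [0.98,0.07,0,0,0,0.39,1],
  ],
)

```text
time_s: 7.1
eef_pos: [0.6718, 0.1364, 0.2627]
orientation: [[0.969, 0.248, -0.001], [0.248, -0.969, -0.001], [-0.001, 0.0, -1.0]]
contact_force: [0.9, -0.4, 0.4]
opening: 0.898
```

```bash
python3 - <<'E'
from h import *
print(env.observe()['joint_pos'])
for n in ['top','scene']:
    d=snap(n,'d')
    Z=d['z_map']; v,u=np.mgrid[:Z.shape[0],:Z.shape[1]]
    P=np.stack([(u-d['cx'])/d['fx']*Z,(v-d['cy'])/d['fy']*Z,Z],-1).reshape(-1,3)
    W=P@d['orientation'].T+d['position']
    def sel(x0,x1,y0,y1,z0,z1):
        return W[(W[:,0]>x0)&(W[:,0]<x1)&(W[:,1]>y0)&(W[:,1]<y1)&(W[:,2]>z0)&(W[:,2]<z1)]
    def rect(p,l):
        if len(p)<10: print(l,len(p));return
        r=cv2.minAreaRect((p[:,:2]*1000).astype(np.float32)); print(n,l,len(p),np.round(r[0],1),np.round(r[1],1),round(r[2],2),'z',np.round(np.percentile(p[:,2],[5,50,95]),3))
    rect(sel(.55,.8,0.02,.09,.08,.1),'board top')
    rect(sel(.56,.8,-.15,.09,.041,.1),'rim')
    for t,h in [('tray_grip',.072),('tray',0),('tray_pour',.005),('tray_low',0),('drawer_front',.107),('sticky_notes',0)]:
        for r in env.pinpoint(n,t)[:4]: print(t,round(r['conf'],2),np.round(ray(d,*r['position'],h),3))
plan([.676,.14,.2],down(-92.5))
snap('wrist','d')
E
```

```text
[ 8.88037074e-02  6.39621650e-01  9.35784038e-01 -4.78244125e-04
  1.56696478e+00  1.40894543e+00]
top board top 188 [677.9  49. ] [12.1 78.1] 87.47 z [0.084 0.089 0.092]
top rim 884 [675.2 -44.8] [199.9 150.8] 87.57 z [0.042 0.045 0.09 ]
tray_grip 0.93 [0.37  0.055 0.072]
tray_grip 0.85 [ 0.385 -0.218  0.072]
tray_grip 0.64 [0.682 0.046 0.072]
tray 0.7 [ 0.682 -0.036  0.   ]
tray 0.63 [ 0.35  -0.277  0.   ]
tray 0.61 [0.436 0.048 0.   ]
tray 0.43 [0.674 0.252 0.   ]
tray_pour 0.69 [ 0.623 -0.123  0.005]
tray_pour 0.69 [ 0.474 -0.002  0.005]
tray_pour 0.59 [ 0.302 -0.315  0.005]
tray_low 0.85 [ 0.302 -0.31   0.   ]
tray_low 0.66 [ 0.622 -0.126  0.   ]
tray_low 0.59 [ 0.48  -0.011  0.   ]
drawer_front 0.87 [ 0.635 -0.172  0.107]
sticky_notes 0.9 [ 0.795 -0.013  0.   ]
sticky_notes 0.6 [ 0.619 -0.116  0.   ]
scene board top 187 [680.6  48.1] [12.2 79.4] 88.01 z [0.082 0.088 0.091]
scene rim 1034 [675.5 -46. ] [201.2 154. ] 87.48 z [0.042 0.045 0.089]
tray_grip 0.88 [ 0.397 -0.211  0.072]
tray_grip 0.75 [0.407 0.071 0.072]
tray_grip 0.66 [0.678 0.05  0.072]
tray_grip 0.61 [0.77  0.025 0.072]
tray 0.8 [ 0.431  0.034 -0.   ]
tray 0.74 [0.237 0.289 0.   ]
tray 0.69 [ 0.671 -0.044  0.   ]
tray_pour 0.93 [ 0.31  -0.318  0.005]
tray_pour 0.9 [0.211 0.389 0.005]
tray_pour 0.7 [ 0.618 -0.117  0.005]
tray_pour 0.61 [ 0.485 -0.006  0.005]
tray_low 0.76 [ 0.623 -0.12   0.   ]
tray_low 0.76 [ 0.495 -0.008  0.   ]
tray_low 0.75 [0.222 0.399 0.   ]
tray_low 0.71 [ 0.295 -0.319  0.   ]
drawer_front 0.78 [ 0.627 -0.163  0.107]
sticky_notes 0.81 [ 0.788 -0.015  0.   ]
sticky_notes 0.47 [ 0.671 -0.05   0.   ]
shift [ 0.03  -0.028  0.419] turn [-0.    -0.     0.095] turn rows 2.4
```

View pics/top_d.png

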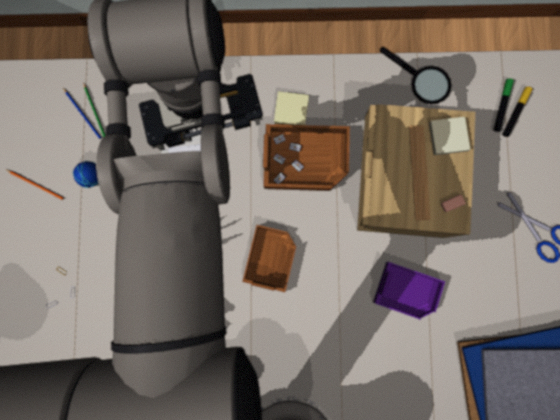

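View pics/wrist_d.png

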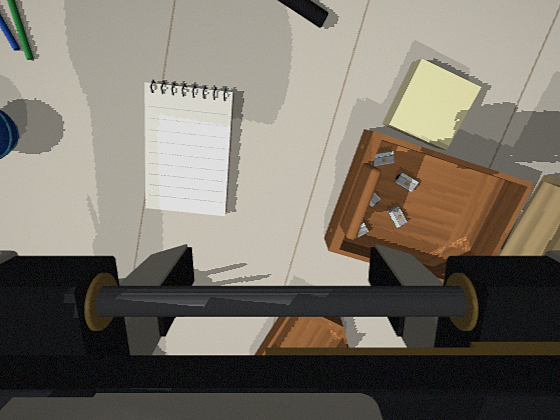

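The drawer now sits flush at (375,170) px. The larger brown tray at (305,157) px holds the five sharpeners near its grip end, and its position is about (675,-45) mm with the grip at (679,48.5) mm.

```bash
python3 - <<'E'
from h import *
plan([.6794,.0485,.15],down(-92.5))
E
```

```text
shift [-0.103  0.568  0.752] turn [-0.    -0.     0.095] turn rows 2.4
```

>>> drive_tool(
  series=[
    [-0.02,0.15,0,0,0,0.03,0.4],
    [-0.05,0.3,0.1,0,0,0.06,0.4],
    [-0.08,0.45,0.3,0,0,0.095,0.4],
    [-0.1,0.57,0.5,0,0,0.095,0.4],
    [-0.1,0.57,0.7,0,0,0.095,0.4],
    [-0.1,0.57,0.75,0,0,0.095,0.4],
    [-0.1,0.57,0.75,0,0,0.095,0.4],
  ],
)

```text
time_s: 8.43
eef_pos: [0.6785, 0.0486, 0.1475]
orientation: [[0.999, -0.043, -0.006], [-0.043, -0.999, 0.001], [-0.006, -0.0, -1.0]]
contact_force: [1.1, -0.4, 0.7]
opening: 0.702
```

```bash
python3 - <<'E'
from h import *
print(env.observe()['eef_pos'])
plan([.6794,.0485,.053],down(-92.5))
snap('wrist','e')
snap('scene','e')
E
```

```text
[0.67847052 0.0485686  0.14749997]
shift [0.01 0.   0.63] turn [-0.     0.002  0.   ] turn rows 0.0
```

View pics/wrist_e.png

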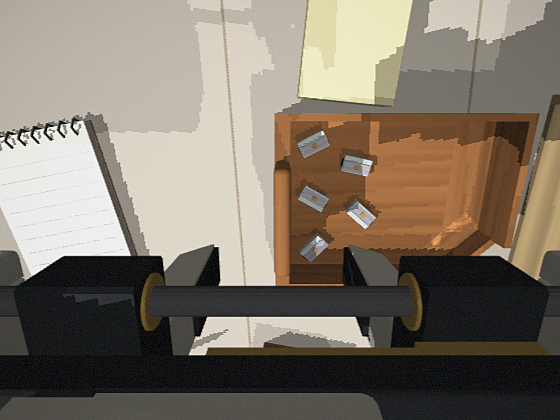

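The board at (284,225) px is centred between the fingers, whose midpoint is about 281 px. I'll descend and grip.

>>> drive_tool(
  series=[
    [0,0,0.15,0,0,0,0.4],
    [0,0,0.3,0,0,0,0.4],
    [0,0,0.45,0,0,0,0.4],
    [0,0,0.56,0,0,0,0.4],
    [0,0,0.63,0,0,0,0.4],
    [0,0,0.63,0,0,0,0.4],
  ],
)

```text
time_s: 9.03
eef_pos: [0.6798, 0.0492, 0.0552]
orientation: [[0.999, -0.041, -0.001], [-0.041, -0.999, 0.0], [-0.001, -0.0, -1.0]]
contact_force: [0.2, -0.3, -0.5]
opening: 0.704
```

>>> drive_tool(
  series=[
    [0,0,0,0,0,0,0.1],
    [0,0,0,0,0,0,-0.2],
    [0,0,0,0,0,0,-0.5],
    [0,0,0,0,0,0,-0.7],
    [0,0,0,0,0,0,-0.9],
    [0,0,0,0,0,0,-1],
    [0,0,0,0,0,0,-1],
    [0,0,0,0,0,0,-1],
  ],
  newtons=20,
)

```text
time_s: 9.7
eef_pos: [0.68, 0.0485, 0.0558]
orientation: [[0.999, -0.042, 0.0], [-0.042, -0.999, 0.0], [0.0, -0.0, -1.0]]
contact_force: [-0.2, -0.0, -0.2]
opening: 0.168
```

>>> drive_tool(
  series=[
    [0,0,0,0,0,0,-1],
    [0,0,0,0,0,0,-1],
    [0,0,0,0,0,0,-1],
    [0,0,0,0,0,0,-1],
    [0,0,0,0,0,0,-1],
  ],
  newtons=50,
)

```text
time_s: 10.12
eef_pos: [0.68, 0.0484, 0.0557]
orientation: [[0.999, -0.042, 0.0], [-0.042, -0.999, -0.0], [0.0, 0.0, -1.0]]
contact_force: [-0.7, -1.3, 0.5]
opening: 0.13
```

```bash
python3 - <<'E'
from h import *
s=env.observe();print(s['eef_pos'],s['opening'],s['contact_force'])
snap('wrist','f')
E
```

```text
[0.67995022 0.04842349 0.05573778] 0.1298550308607025 [-0.68723275 -1.26204868  0.53720975]
```

View pics/wrist_f.png

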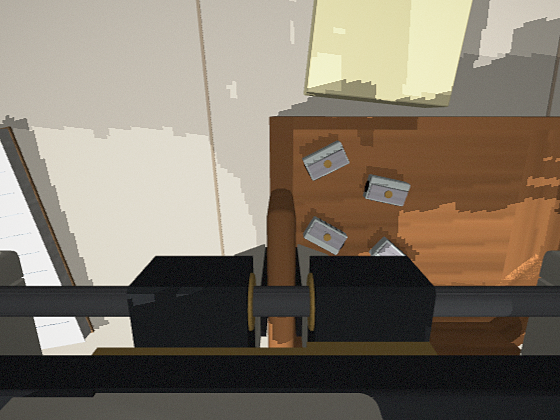

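The board is pinched (opening 0.13, about 12 mm) at 50 N. Lifting.

>>> drive_tool(
  series=[
    [0,0,-0.05,0,0,0,-1],
    [0,0,-0.12,0,0,0,-1],
    [0,-0.03,-0.22,0,0,0,-1],
    [0,-0.06,-0.34,0,0,0,-1],
    [0,-0.1,-0.46,0,0,0,-1],
    [0,-0.15,-0.58,0,0,0,-1],
    [0,-0.2,-0.7,0,0,0,-1],
    [0,-0.25,-0.8,0,0,0,-1],
    [0,-0.3,-0.9,0,0,0,-1],
    [0,-0.3,-0.95,0,0,0,-1],
  ],
)

```text
time_s: 11.0
eef_pos: [0.6825, 0.0952, 0.2014]
orientation: [[0.999, -0.041, 0.004], [-0.041, -0.999, 0.001], [0.004, -0.001, -1.0]]
contact_force: [0.4, -0.3, -3.0]
opening: 0.126
```

```bash
python3 - <<'E'
from h import *
s=env.observe();print(s['eef_pos'],s['opening'],s['contact_force'],s['joint_pos'])
snap('scene','g')
E
```

```text
[0.68245995 0.09519577 0.20139423] 0.12610818586790062 [ 0.40401883 -0.26693971 -3.04378423] [2.70031823e-02 6.70255919e-01 1.04352432e+00 1.06375970e-03
 1.42392464e+00 1.63854363e+00]
```

View pics/scene_g.png

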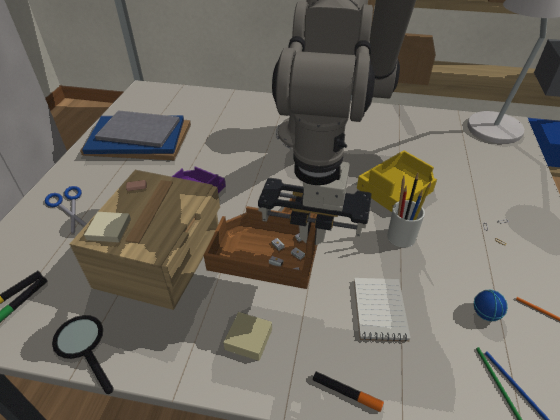

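The tray is lifted level and clear, with the sharpeners still inside at (270–300, 240–262) px. I'll raise it further before tilting.

>>> drive_tool(
  series=[
    [-0.02,-0.05,-0.1,0,0,0,-1],
    [-0.05,-0.1,-0.2,0,0,0,-1],
    [-0.1,-0.15,-0.3,0,0,0,-1],
    [-0.15,-0.2,-0.4,0,0,0,-1],
    [-0.2,-0.25,-0.5,0,0,0,-1],
    [-0.25,-0.3,-0.6,0,0,0,-1],
    [-0.3,-0.35,-0.66,0,0,0,-1],
    [-0.33,-0.35,-0.7,0,0,0,-1],
    [-0.33,-0.35,-0.7,0,0,0,-1],
  ],
)

```text
time_s: 11.8
eef_pos: [0.6341, 0.1484, 0.3049]
orientation: [[0.999, -0.042, 0.002], [-0.042, -0.999, 0.0], [0.002, -0.0, -1.0]]
contact_force: [-0.6, -0.0, -2.6]
opening: 0.126
```

>>> drive_tool(
  series=[
    [0,0,0,0.008,0,0,-1],
    [0,0,0,0.016,0,0,-1],
    [0,0,0,0.024,0,0,-1],
    [0,0,0,0.032,0,0,-1],
    [0,0,0,0.04,0,0,-1],
    [0,0,0,0.045,0.002,0,-1],
    [0,0,0,0.05,0.004,0,-1],
    [0,0,0,0.055,0.006,0,-1],
    [0,0,0,0.06,0.008,0,-1],
    [0,0,0,0.065,0.01,0,-1],
  ],
)

```text
time_s: 12.63
eef_pos: [0.6346, 0.148, 0.3031]
orientation: [[0.998, -0.038, 0.04], [-0.046, -0.978, 0.203], [0.032, -0.204, -0.978]]
contact_force: [0.1, -0.2, -3.6]
opening: 0.127
```

```bash
python3 - <<'E'
from h import *
s=env.observe();print(s['eef_pos'],s['opening'],s['contact_force'],s['joint_pos'])
snap('scene','i')
E
```

```text
[0.63456847 0.14797969 0.30311283] 0.12685178726255766 [ 0.09458792 -0.20257168 -3.55400539] [0.01141007 0.50249638 1.08332945 0.20398836 1.51342242 1.61728806]
```

View pics/scene_i.png

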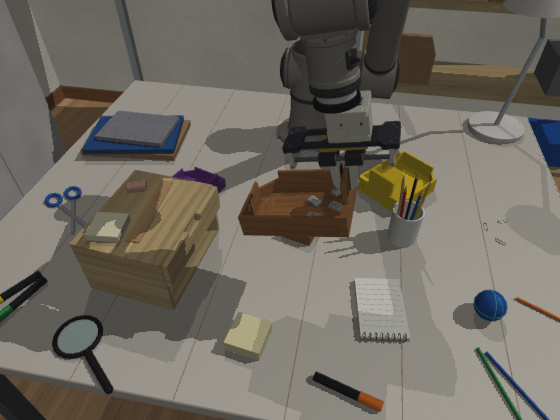

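The tray is tipping the right way and the sharpeners are still near the board at about (315–335, 205) px. I'll continue slowly.

>>> drive_tool(
  series=[
    [0,0,0,0.003,0.001,0,-1],
    [0,0,0,0.006,0.002,0,-1],
    [0,0,0,0.009,0.003,0,-1],
    [0,0,0,0.012,0.004,0,-1],
    [0,0,0,0.015,0.005,0,-1],
    [0,0,0,0.018,0.006,0,-1],
    [0,0,0,0.021,0.007,0,-1],
    [0,0,0,0.024,0.008,0,-1],
    [0,0,0,0.027,0.009,0,-1],
    [0,0,0,0.03,0.01,0,-1],
  ],
)

```text
time_s: 13.52
eef_pos: [0.6346, 0.148, 0.3032]
orientation: [[0.997, -0.033, 0.075], [-0.053, -0.955, 0.292], [0.062, -0.295, -0.954]]
contact_force: [-0.3, 0.1, -2.9]
opening: 0.128
```

>>> drive_tool(
  series=[
    [0,0,0,0.001,0,0,-1],
    [0,0,0,0.002,0,0,-1],
    [0,0,0,0.003,0,0,-1],
    [0,0,0,0.004,0,0,-1],
    [0,0,0,0.005,0,0,-1],
    [0,0,0,0.006,0,0,-1],
    [0,0,0,0.007,0,0,-1],
    [0,0,0,0.008,0,0,-1],
    [0,0,0,0.009,0,0,-1],
    [0,0,0,0.01,0,0,-1],
  ],
)

```text
time_s: 14.35
eef_pos: [0.6346, 0.148, 0.3032]
orientation: [[0.997, -0.031, 0.075], [-0.053, -0.946, 0.321], [0.062, -0.324, -0.944]]
contact_force: [0.6, -0.2, -2.6]
opening: 0.133
```

```bash
cat > look.py <<'E'
from h import *
import sys
s=env.observe();print(np.round(s['eef_pos'],3),np.degrees(np.arccos(-s['orientation'][2,2])),np.round(s['orientation'],3).tolist(),s['opening'],np.round(s['joint_pos'],2),s['time_s'])
d=snap('scene',sys.argv[1]); im=d['image'][130:300,180:420,::-1]
cv2.imwrite(f'pics/crop_{sys.argv[1]}.png',cv2.resize(im,None,fx=3.2,fy=3.2,interpolation=cv2.INTER_CUBIC))
E
python3 look.py j
```

```text
[0.635 0.148 0.303] 19.261088232999604 [[0.997, -0.031, 0.075], [-0.053, -0.946, 0.321], [0.062, -0.324, -0.944]] 0.1329934577717922 [-0.05  0.47  1.16  0.33  1.45  1.53] 14.35
```

View pics/crop_j.png

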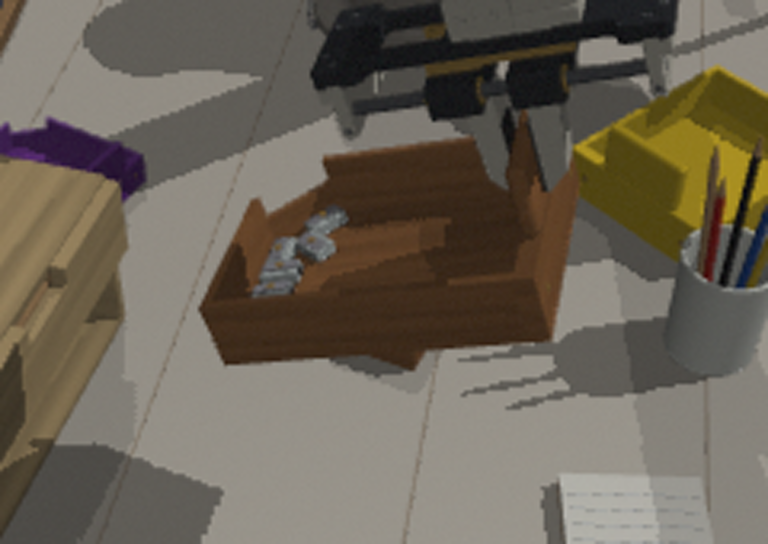

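All five have slid to the far end, at crop (250–345, 205–300) px. Now I'll roll towards the pouring corner with a firmer grip.

>>> drive_tool(
  series=[
    [0,0,0,0,0.008,0,-1],
    [0,0,0,0,0.016,0,-1],
    [0,0,0,0,0.024,0,-1],
    [0,0,0,0,0.03,0,-1],
    [0,0,0,0,0.036,0,-1],
    [0,0,0,0,0.042,0,-1],
    [0,0,0,0,0.048,0,-1],
    [0,0,0,0,0.054,0,-1],
    [0,0,0,0,0.06,0,-1],
    [0,0,0,0,0.065,0,-1],
  ],
  newtons=60,
)

```text
time_s: 15.23
eef_pos: [0.6344, 0.1481, 0.3032]
orientation: [[0.96, -0.031, 0.277], [-0.118, -0.946, 0.303], [0.252, -0.324, -0.912]]
contact_force: [0.2, -0.3, -3.0]
opening: 0.132
```

>>> drive_tool(
  series=[
    [0,0,0,0,0.004,0,-1],
    [0,0,0,0,0.008,0,-1],
    [0,0,0,0,0.012,0,-1],
    [0,0,0,0,0.016,0,-1],
    [0,0,0,0,0.02,0,-1],
    [0,0,0,0,0.024,0,-1],
    [0,0,0,0,0.028,0,-1],
    [0,0,0,0,0.032,0,-1],
    [0,0,0,0,0.036,0,-1],
    [0,0,0,0,0.04,0,-1],
  ],
)

```text
time_s: 16.07
eef_pos: [0.6346, 0.148, 0.3032]
orientation: [[0.918, -0.031, 0.395], [-0.155, -0.946, 0.286], [0.365, -0.324, -0.873]]
contact_force: [-0.1, 0.3, -2.4]
opening: 0.129
```

```bash
python3 look.py k
```

```text
[0.635 0.148 0.303] 29.210088109837173 [[0.918, -0.031, 0.395], [-0.155, -0.946, 0.286], [0.365, -0.324, -0.873]] 0.128885997204555 [-0.04  0.29  1.5   0.37  0.97  1.48] 16.0667
```

View pics/crop_k.png

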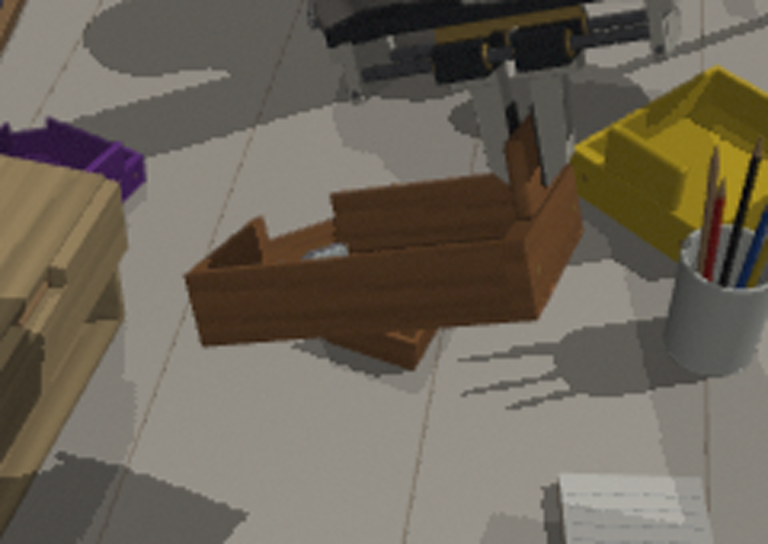

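The sharpeners are now hidden behind the side wall; only a bit shows at crop (325,250) px. I'll check the other cameras.

```bash
python3 - <<'E'
from h import *
d=snap('top','k'); im=d['image'][90:300,180:460,::-1]
cv2.imwrite('pics/tcrop_k.png',cv2.resize(im,None,fx=2.8,fy=2.8,interpolation=cv2.INTER_CUBIC))
snap('wrist','k')
E
```

```text
(no output)
```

View pics/tcrop_k.png

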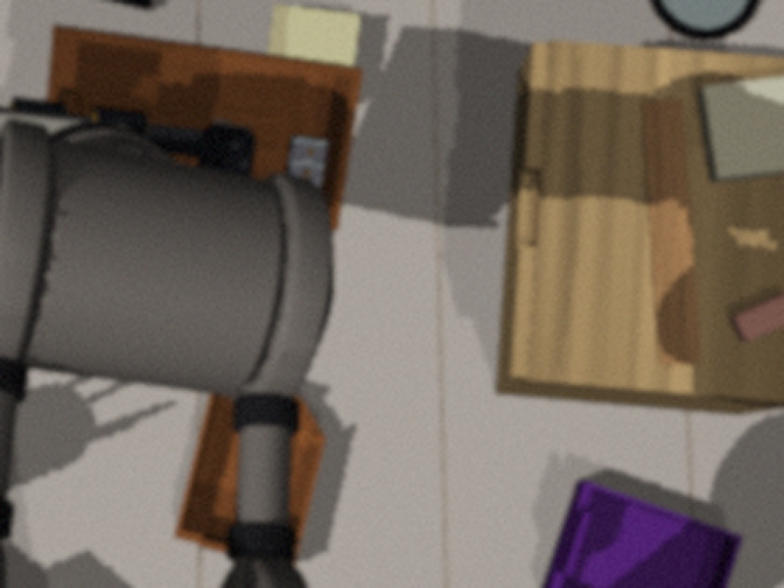

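View pics/wrist_k.png

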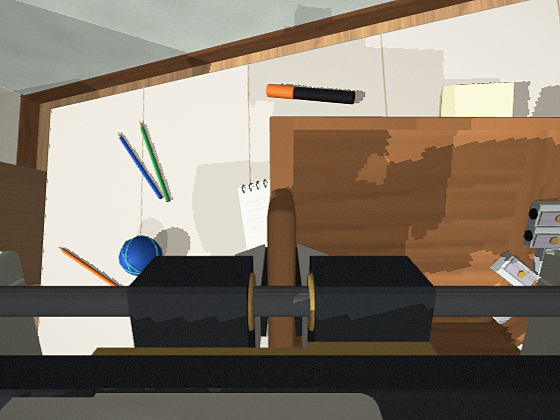

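>>> drive_tool(
  series=[
    [0,0,0,0,0.006,0,-1],
    [0,0,0,0,0.012,0,-1],
    [0,0,0,0,0.018,0,-1],
    [0,0,0,0,0.024,0,-1],
    [0,0,0,0,0.03,0,-1],
    [0,0,0,0,0.036,0,-1],
    [0,0,0,0,0.042,0,-1],
    [0,0,0,0,0.048,0,-1],
    [0,0,0,0,0.054,0,-1],
    [0,0,0,0,0.06,0,-1],
  ],
)

```text
time_s: 17.05
eef_pos: [0.6347, 0.148, 0.3033]
orientation: [[0.828, -0.031, 0.56], [-0.206, -0.946, 0.252], [0.522, -0.324, -0.789]]
contact_force: [0.8, -0.3, -2.9]
opening: 0.128
```

```bash
cat > tl.py <<'E'
from h import *
import sys
k=sys.argv[1]
s=env.observe();C=s['orientation'];p=s['eef_pos']
print(np.round(p,3),np.degrees(np.arccos(-C[2,2])),np.round(C,3).tolist(),s['opening'],np.round(s['joint_pos'],2),s['time_s'])
def tray(q):
    t=C.T@(q-p)*1000; return np.array([-94+t[1],t[0],55.7-t[2]])
for n in ['wrist','top','scene']:
    d=snap(n,k)
    for r in env.pinpoint(n,'sharp1'):
        u,v=r['position']
        if 0<=u<560 and 0<=v<420:
            t=tray(w(d,min(u,559),min(v,419)))
            if abs(t[0])<110: print(n,round(r['conf'],2),np.round([u,v]),np.round(t),'dist',round(np.linalg.norm(t-[75.8,-50.8,5])))
E
python3 tl.py l
```

```text
[0.635 0.148 0.303] 37.88981330058364 [[0.828, -0.031, 0.56], [-0.206, -0.946, 0.252], [0.522, -0.324, -0.789]] 0.1280672560952909 [-0.02  0.22  1.67  0.43  0.69  1.43] 17.05
wrist 0.93 [542. 236.] [73.  0. 15.] dist 52
wrist 0.86 [551. 213.] [76. 15. 15.] dist 67
wrist 0.81 [510. 277.] [ 59. -30.  13.] dist 28
wrist 0.59 [497. 302.] [-39.  29. 139.] dist 194
wrist 0.49 [541. 257.] [ 79. -16.  11.] dist 35
top 0.67 [291. 139.] [81. 14. 14.] dist 65
top 0.58 [286. 153.] [ 77. -16.  11.] dist 35
top 0.52 [289. 145.] [81.  0.  9.] dist 51
top 0.48 [278. 167.] [ 65. -47.  11.] dist 12
top 0.42 [276. 169.] [ 63. -52.  14.] dist 16
```

View pics/wrist_l.png

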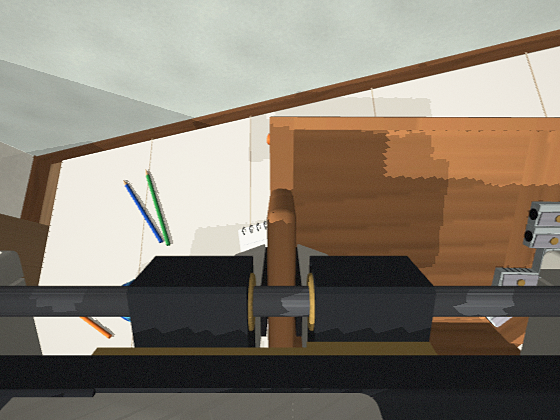

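View pics/scene_l.png

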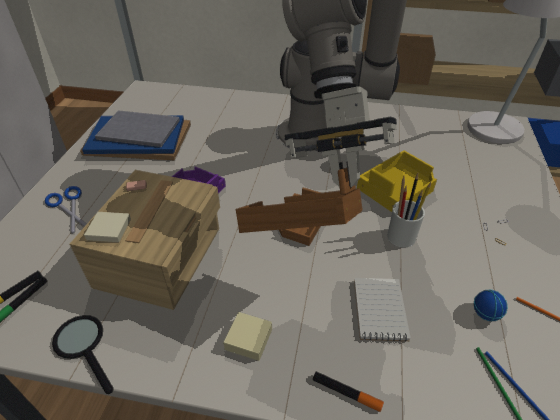

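The five sharpeners now sit in a row against the far wall down into the pouring corner. In the wrist view they are at (545,215), (542,240) and (512,280) px. The farthest is about 67 mm from the corner's foot, so all are inside 80 mm. I'll hold still and re-measure before handing in.

>>> drive_tool(
  series=[
    [0,0,0,0,0,0,-1],
    [0,0,0,0,0,0,-1],
    [0,0,0,0,0,0,-1],
    [0,0,0,0,0,0,-1],
    [0,0,0,0,0,0,-1],
    [0,0,0,0,0,0,-1],
    [0,0,0,0,0,0,-1],
    [0,0,0,0,0,0,-1],
    [0,0,0,0,0,0,-1],
    [0,0,0,0,0,0,-1],
  ],
)

```text
time_s: 18.18
eef_pos: [0.6346, 0.148, 0.3032]
orientation: [[0.828, -0.031, 0.559], [-0.205, -0.946, 0.252], [0.521, -0.324, -0.79]]
contact_force: [-0.4, 0.1, -3.1]
opening: 0.132
```

```bash
python3 tl.py m; python3 - <<'E'
from h import *
d=np.load('top_m.npz'); im=d['image'][90:200,200:330,::-1]
cv2.imwrite('pics/tcrop_m.png',cv2.resize(im,None,fx=5,fy=5,interpolation=cv2.INTER_CUBIC))
for n in ['top','scene']:
    d=env.get_image(n)
    for t,h in [('pencil_pot',0),('notepad',0),('sticky_notes',0),('drawer_front',.107)]:
        for r in env.pinpoint(n,t)[:1]: print(n,t,round(r['conf'],2),np.round(ray(d,*r['position'],h),3))
E
```

```text
[0.635 0.148 0.303] 37.85309753367103 [[0.828, -0.031, 0.559], [-0.205, -0.946, 0.252], [0.521, -0.324, -0.79]] 0.1317461033314418 [-0.02  0.22  1.67  0.43  0.69  1.43] 18.1833
wrist 0.8 [510. 277.] [ 59. -30.  13.] dist 28
wrist 0.69 [546. 211.] [73. 16. 13.] dist 68
wrist 0.55 [499. 305.] [-39.  28. 139.] dist 193
wrist 0.51 [542. 258.] [ 78. -16.  13.] dist 35
top 0.62 [286. 154.] [ 77. -20.   9.] dist 31
top 0.61 [276. 169.] [ 63. -51.  15.] dist 16
top 0.51 [277. 163.] [ 62. -39.  13.] dist 20
top 0.5 [288. 139.] [74. 14. 16.] dist 65
top 0.47 [287. 150.] [ 79. -12.  10.] dist 40
top 0.38 [284. 168.] [ 78. -47.  12.] dist 8
top pencil_pot 0.88 [0.439 0.296 0.   ]
top notepad 0.33 [ 0.653 -0.189  0.   ]
top sticky_notes 0.71 [ 0.797 -0.017  0.   ]
top drawer_front 0.57 [ 0.628 -0.171  0.107]
scene pencil_pot 0.57 [0.438 0.301 0.   ]
scene notepad 0.94 [0.671 0.254 0.   ]
scene sticky_notes 0.88 [ 0.801 -0.014  0.   ]
scene drawer_front 0.95 [ 0.642 -0.154  0.107]
```

View pics/tcrop_m.png

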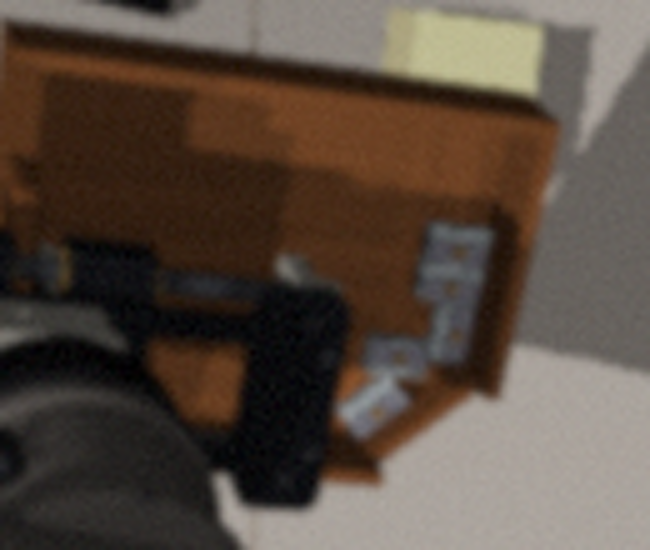

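The top crop shows all five inside the tray at (455,245), (450,280), (450,330), (395,355) and (375,405) px, unchanged since the last look. Handing in.

```bash
python3 - <<'E'
from rig import env
print(env.finish_job())
s=env.observe(); print(s['time_s'],s['eef_pos'],s['opening'])
E
```

```text
the job is handed in; nothing more can be done
None
the job is handed in; nothing more can be done
```

I pushed the drawer home, lifted the tray by its grip board, and tipped it until all five sharpeners slid into the pouring corner. I handed the job in with the arm still holding the tray there; no verdict was reported.

- **Drawer:** with the gripper shut, I felt 13 N against the rigid stop at the expected depth. Later views show the front flush with the carcass.
- **Tray:** it was pinched at 50 N and lifted straight up. I then tipped it slowly and held it at 60 N. By the arm's pose, the tilt is about 38° and the pouring corner is about 0.17 m above the desk. Gripper opening and pose held steady over the last second before handing in.
- **Sharpeners:** all five are visible in the tray, in a row down the far wall into the corner. They lie up to about 68 mm from the corner's foot (limit 80 mm) and barely moved between the last two looks.
- **Bystanders:** the pot and sticky notes stayed within about 10 mm of their first readings, which is measuring noise. The notepad also read unmoved in the scene view.

One reading disagreed: the top camera's last notepad detection was low-confidence and landed on the organiser. I discarded it because the arm was blocking that camera's view of the notepad. A stray wrist-camera "sharpener" far outside the tray's height was a false detection on the gripper.

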